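# Take a colour reading of the ringed spot on a test board

### The job

Take the colour reader out of its dock and calibrate it: hold it upright with its sprung nose pressed lightly, about half-way in, on the white reference tile for about a second. Then take it to the tilted test board and hold it square to the board's face, its nose wholly inside the drawn ring (not on a cross) and again pressed lightly about half-way in. Finish like that, still gripping the reader and holding it on the spot, and leave the other things on the table where they are.

Things in the scene. Friction and masses are not known exactly. Their poses are not given: they have to be found in the camera images.
- reader_center (a point): Colour reader: upright black square bar 30 x 30 mm and 120 mm tall, about 0.15 kg, standing in its dock with its upper 80 mm clear. This point is the centre of the bar (half-way up); z points along the bar to its blunt upper end, x and y are square to its flat sides. A round aluminium nose, 16 mm across, sticks 18 mm out of its lower end, so the free nose's face lies 78 mm below this point. The aluminium band marks the nose end.
- reader: The same colour reader, origin and axes as reader_center.
- tip (a point): Centre of the flat face of the reader's nose; z points back up along the reader. Moves with the nose as it is pushed in.
- nose (a joint): How far the sprung nose is pushed into the reader: 0 (free) to 0.010 m (stop). It takes 1.5 N to start it, 3 N half-way, 4.5 N just before the stop; beyond the stop it is rigid.
- dock: Dock: fixed grey plastic stand, foot 80 x 80 x 8 mm, with a square socket 45 mm wide outside, 33 mm inside, rim 70 mm above the table. The reader stands 40 mm deep in it, nose hanging free. Origin at the centre of its underside, on the table; z up.
- tile: White reference tile: a round white ceramic disc 48 mm across in a black round holder 64 mm across, fixed on the table. Origin at the centre of its underside.
- tile_top (a point): Centre of the white tile's level top face, 18 mm above the table; z up.
- board: Test board of a table easel: painted plywood 270 mm (up the slope) x 340 mm (across) x 12 mm, facing the robot's side, lower edge nearest the robot, sloping up away from it by 10 to 22 degrees. Held by a stiff hinge that does not give under a light push. Origin on the hinge at the middle of the lower edge, underside; x up the slope, y across, z out of the face. A 20 mm lip runs along the lower edge; a thin post 105 mm high stands beside each side edge, towards the back.
- mark (a point): Centre of the black ring drawn on the board's face, in its wide middle band; ring 36 mm inside, 42 mm outside. The point lies on the face, z points out of the face, square to it. Two black crosses of 36 mm strokes, one in the upper and one in the lower row of paint patches, are not the spot.
- brush_pot: White pot 76 mm across and 100 mm high with brushes up to 230 mm high, loose bystander. Origin under its centre.
- jar: Jar 64 mm across, 85 mm high, loose bystander. Origin under its centre.
- tape: Roll of tape 100 mm across, 25 mm high, lying flat, loose bystander. Origin under its centre.
- knife: Palette knife (spatula) lying flat, loose bystander. Origin under its middle.

How it is judged:
On the way:
1. the gripped reader is held upright with its nose pressed part-way in on the white tile (contact force between the fingers and reader above 1 N and contact force between reader and tile above 0.5 N and value of joint nose between 0.002 and 0.0085 m and angle between reader's own z axis and vertical below 0.14 rad and horizontal distance between tip and tile_top below 0.016 m and contact force between reader and dock below 0.1 N and contact force between reader and board below 0.1 N), for 0.7 s.
At the end, for the whole second after the job is handed in: Reader gripped and still, its nose on the board within 10 mm of the ring's centre, its axis within 0.12 rad of square to the face, nose pushed in 2 to 8.5 mm, force 0.5 to 10 N; it touches neither dock nor tile; no bystander moved 30 mm (contact force between the fingers and reader above 1 N and contact force between reader and board between 0.5 and 10 N and value of joint nose between 0.002 and 0.0085 m and distance between tip and mark below 0.01 m and angle between the z axis of reader and the z axis of mark, either way round below 0.12 rad and angle between reader's own z axis and vertical below 0.8 rad and linear speed of reader below 0.02 m/s and contact force between reader and dock below 0.1 N and contact force between reader and tile below 0.1 N and distance of each of brush_pot, jar, tape, knife from where it was at the start of the episode below 0.03 m); the arm keeps its last pose, push and grip.
It fails at once if the reader is rammed against the board or the tile (over 20 N) (contact force between reader and board above 20 N or contact force between reader and tile above 20 N).
It fails at once if a bystander is displaced by more than 30 mm (distance of any of brush_pot, jar, tape, knife from where it was at the start of the episode above 0.03 m).
It also fails if it takes over 51 s, if anything falls off the work surface, if the arm or the gripper's body presses on something with over 40 N, if the wrist force passes 120 N, or if a joint passes its speed limit or range.

### The arm

A 6-joint arm with a two-finger parallel gripper is mounted at the origin on the work surface. World frame = base frame: x ahead of the robot, y to its left, z up, the work surface at z = 0. Lengths are in m, angles in rad, forces in N, time in s.
With the tool pointing down it reaches from about 0.3 to 0.825 m from the base axis. Payload 5.4 kg.
Tool frame: the origin (TCP) lies at the very end of the fingers, on their centre line; the grasp point (between the pads) lies robot.hold_point_z behind it (robot.hold_point_z is the distance from the TCP to the grasp point, in m); z points along the fingers, y is the direction in which the jaws open and shut (so a half turn about z gives the same grasp; the last joint's range is limited). The gripper opens to 92 mm and grips with 3 to 60 N. Pads are 20 mm wide; open, the fingers measure 128 mm over their backs; the gripper's body (75 mm by 189 mm) begins 69 mm behind the grasp point.
Start: joints at [-1.503, 0.158, 1.597, -0, 1.386, -0.21], TCP at [0.158, -0.553, 0.215] pointing down, gripper open.
Joint ranges: [-2.91, 2.91], [-0.94, 2.29], [0.18, 2.7], [-1.29, 4.43], [0.17, 2.64], [-3, 3]. Speed limits (rad/s): [2.57, 2.57, 3.14, 3.14, 3.14, 3.14].

### API

Orientations are given as a rotation vector (axis times angle).
In Python, from rig import robot, viewer gives the robot as it stands.
- The arm moves only by the tool servo_tool, never from a script. Its argument "steps" is a list that holds one entry, the list of rows, each a list of 7 numbers: the shift along the tool's x, y, z in mm, then the turn, a rotation vector about the tool's x, y, z in rad, then the gripper command: -1 is shut, 1 is fully open, values between are in proportion. In form: [[[x, y, z, rx, ry, rz, claw], ...]]. A call has 1 to 12 rows; each row is the pose to reach, as a shift and turn from the pose measured when the call began, along the tool's axes at that moment; what a row does not reach only later rows make up. A row lasts 1/10 s, in which the tool goes at most 50 mm and 8.59 degrees, less where a joint would pass 70% of its speed; a pose out of reach is approached as far as the arm can. A call with a gripper value outside its range is refused whole. The fingers move at their own pace and stop on an object; "squeeze" is the grip in N (left out, the last holds). Time passes only in rows, so rows that repeat a pose let the fingers close. It gives the time, the measured TCP pose, the force and the opening at its end, in the units of the state.
- robot.observe(): the state, without advancing time (a new reading comes with each control period).
- viewer.capture(name): name is "scene" or "top"; returns (picture, depth): 480x640x3 uint8, blue, green, red; 480x640 float32, m along the optical axis (not along the pixel's ray), 0 where there is no reading.
- viewer.calibration(name): a dict with "intrinsics" (3x3 intrinsics, pixels), "R" (3x3) and "t" (3): a world point X has camera coordinates R X + t. Camera axes: x right, y down, z forward; pixel columns grow to the right and rows downward; lengths in m; the calibration is good to about 2 mm. A picture is of the moment at which its call begins. calibration takes no time and is no camera call.
- robot.job_done(): hands the job in, once; it reports no verdict.
The state is a dict: "time": time; "joints": joint angles; "joint_vel": joint speeds; "joint_torque": joint torques, N m; "position": TCP position; "ee_rot": TCP orientation; "ft_force": force on the tool from outside, world axes, zero at the start; "wrist_torque": the same for the moment, N m; "finger_gap": opening from 0.0 (shut) to 1.0 (fully open).
Only numpy, scipy, OpenCV 4.12 (cv2) and the standard library are available. Lean on these libraries where they do the work, as an engineer would, in place of code of your own. Each camera call takes 0.05 s, during which the arm holds its last target. There are 200 camera calls.

## Working session

There is one attempt and no reset: what is moved stays moved. The work goes in short steps, Python scripts to look and compute and a tool call to move; the robot and the scene stay as the last step left them, time stands still between calls to the robot, and variables do not carry over. Pictures are saved under pics/ and viewed, about 8 in all and at most 12, crops included, and the job is handed in when it is done.

Besides the shell and the picture viewer there is one more tool, called after "Call:" by a JSON object that holds its "op" and its "data", one argument or row to a line. servo_tool: Moves the arm, as the interface text tells. Its arguments: {"type":"object","properties":{"steps":{"type":"array","items":{"type":"array","items":{"type":"array","items":{"type":"number"}}}},"squeeze":{"type":"number"}},"required":["steps"]}

```bash
ls; mkdir -p pics
cat > h.py <<'E'
import numpy as np, cv2
from scipy.spatial.transform import Rotation as Ro
from rig import robot, viewer
def snap(n):
    im,d=viewer.capture(n); np.savez(f'{n}.npz',im=im,d=d); return im,d
def cloud(n,d):
    c=viewer.calibration(n); K,R,t=[np.array(c[k]) for k in('intrinsics','R','t')]
    v,u=np.mgrid[:480,:640]; P=np.stack([(u-K[0,2])/K[0,0]*d,(v-K[1,2])/K[1,1]*d,d],-1)
    return (P-t)@R
def proj(n,X):
    c=viewer.calibration(n); p=np.array(c['R'])@X+np.array(c['t']); q=np.array(c['intrinsics'])@p; return q[:2]/q[2]
E
python3 - <<'E'
from h import *
for n in('scene','top'):
    im,d=snap(n); cv2.imwrite(f'pics/{n}0.png',im)
    c=viewer.calibration(n); print(n,-np.array(c['R']).T@c['t'],c['intrinsics'])
print(robot.observe(),robot.hold_point_z)
E
```

```text
pics
scene [1.31935253 0.08950162 1.18835646] [[554.34674727   0.         317.07923144]
 [  0.         554.34674727 239.38012646]
 [  0.           0.           1.        ]]
top [ 0.43798865 -0.047801    1.72326535] [[596.06304438   0.         317.58268237]
 [  0.         596.06304438 240.76026689]
 [  0.           0.           1.        ]]
{'time': 0.1, 'joints': array([-1.50309711e+00,  1.58986729e-01,  1.59807872e+00,  5.43447676e-06,
        1.38618591e+00, -2.10075804e-01]), 'joint_vel': array([ 0.00096687, -0.00112066, -0.0038017 , -0.00028504,  0.00067155,
       -0.00096761]), 'joint_torque': array([-3.46212819e-04, -3.86502850e+01, -3.22960353e+01,  7.02835433e-02,
        3.38542694e-02, -5.60184969e-05]), 'position': array([ 0.15763125, -0.55239928,  0.21373079]), 'ee_rot': array([-3.10970309e+00, -4.34695999e-01, -1.93590673e-04]), 'ft_force': array([0.44960053, 0.31902449, 0.28790981]), 'wrist_torque': array([ 0.05377513,  0.01044994, -0.01582983]), 'finger_gap': 1.0013055355257887} 0.0187
```

View pics/top0.png

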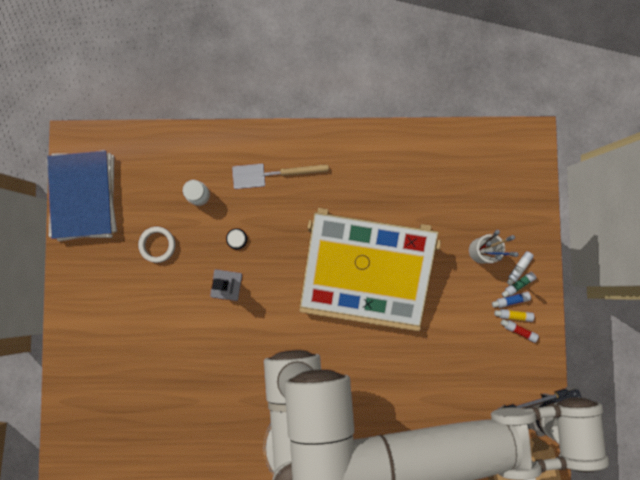

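View pics/scene0.png

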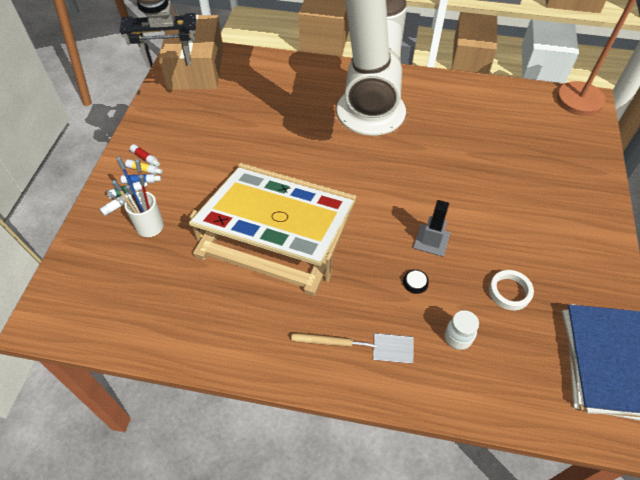

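The top view shows the reader at about (221,285), tile (236,239) and ring (362,262). In the scene view they are at (441,205), (416,281) and (280,217). Next I measure them.

Run:
```python
from h import *
rows=[]
for n,boxes in (('top',dict(ring=(345,245,380,280),tile=(222,225,252,254),dock=(200,262,252,308))),('scene',dict(ring=(265,203,296,230),tile=(400,266,433,296),dock=(405,190,460,262)))):
    z=np.load(n+'.npz'); im,d=z['im'],z['d']; W=cloud(n,d); g=im.max(2)
    c=viewer.calibration(n); R,t,K=[np.array(c[k]) for k in('R','t','intrinsics')]; C=-R.T@t
    def hit(uv,nrm,off):
        r=R.T@np.linalg.inv(K)@[*uv,1]; return C+r*(off-nrm@C)/(nrm@r)
    # board plane from yellow
    h=cv2.cvtColor(im,cv2.COLOR_BGR2HSV); Y=(h[...,0]>20)&(h[...,0]<32)&(h[...,1]>200)&(h[...,2]>150)
    Y=cv2.erode(Y.astype(np.uint8),np.ones((3,3)))>0; P=W[Y]; P=P[P[:,2]>.02]
    A=np.c_[P[:,:2],np.ones(len(P))]; s=np.linalg.lstsq(A,P[:,2],rcond=None)[0]; res=A@s-P[:,2]
    k=abs(res)<.006; s=np.linalg.lstsq(A[k],P[k,2],rcond=None)[0]
    nr=np.array([-s[0],-s[1],1]);off=s[2]/np.linalg.norm(nr);nr/=np.linalg.norm(nr)
    print(n,'board n',nr,'tilt',np.degrees(np.arccos(nr[2])),'az',np.degrees(np.arctan2(nr[1],nr[0])),len(P),res.std())
    x0,y0,x1,y1=boxes['ring']; m=(g[y0:y1,x0:x1]<150); v,u=np.nonzero(m)
    e=cv2.fitEllipse(np.c_[u,v].astype(np.float32)); uv=np.array(e[0])+[x0,y0]; print(' ring',e,uv,hit(uv,nr,off),m.sum())
    x0,y0,x1,y1=boxes['tile']; m=im[y0:y1,x0:x1].min(2)>150; v,u=np.nonzero(m); uv=np.array([u.mean()+x0,v.mean()+y0]); print(' tile',uv,hit(uv,np.array([0,0,1.]),.018),m.sum(),'z',np.median(W[y0:y1,x0:x1][m],0))
    x0,y0,x1,y1=boxes['dock']; w=W[y0:y1,x0:x1].reshape(-1,3)
    for lo,hi,nm in((.13,.17,'readertop'),(.06,.08,'rim'),(.004,.014,'foot')):
        q=w[(w[:,2]>lo)&(w[:,2]<hi)]
        if len(q)>5: r=cv2.minAreaRect((q[:,:2]*1000).astype(np.float32)); print(' ',nm,len(q),q.mean(0),r)
    x0,y0,x1,y1=boxes['dock']; rows.append(cv2.resize(im[y0-10:y1+10,x0-10:x1+10],(400,560),interpolation=cv2.INTER_CUBIC))
cv2.imwrite('pics/dock.png',np.hstack(rows))
```

```text
top board n [-0.03777198 -0.06468683  0.9971905 ] tilt 4.295898145136988 az -120.2815414581384 3891 0.1018630257237112
 ring ((16.873882293701172, 16.92980194091797), (13.830552101135254, 14.242369651794434), 114.54336547851562) [361.87388229 261.92980194] [ 0.51748441 -0.1631865   0.08195115] 50
 tile [235.49519231 237.89903846] [0.59233414 0.1944872  0.018     ] 208 z [0.59206164 0.19449211 0.01695912]
  readertop 142 [0.45874801 0.22262687 0.14739479] ((458.881103515625, 223.33187866210938), (30.7042236328125, 30.069761276245117), 81.39366149902344)
  rim 117 [0.45819737 0.21648842 0.06872294] ((459.0088806152344, 223.5565185546875), (44.81592559814453, 45.1815071105957), 82.09434509277344)
  foot 497 [0.45980292 0.22075124 0.00733498] ((460.3702087402344, 224.46482849121094), (128.724609375, 147.26234436035156), 0.5523932576179504)
scene board n [-0. -0.  1.] tilt 0.0 az -180.0 0 nan
 ring ((10.486985206604004, 16.25747299194336), (12.244462966918945, 27.344369888305664), 54.69721221923828) [275.48698521 219.25747299] [ 0.46569749 -0.19234508  0.        ] 34
 tile [416.21691176 279.01102941] [0.59146265 0.19284046 0.018     ] 272 z [0.59154373 0.19269653 0.01811564]
  readertop 186 [0.46292859 0.222512   0.14619523] ((460.2582702636719, 223.1154022216797), (29.522193908691406, 33.536231994628906), 79.42786407470703)
  rim 181 [0.46787184 0.22140436 0.06987894] ((458.58197021484375, 222.9679718017578), (44.737728118896484, 52.81980514526367), 81.14807891845703)
  foot 693 [0.44062677 0.22009557 0.00726102] ((405.3818664550781, 225.3858642578125), (238.7563934326172, 149.55508422851562), 9.120229721069336)
  ret = _var(a, axis=axis, dtype=dtype, out=out, ddof=ddof,
  arrmean = um.true_divide(arrmean, div, out=arrmean,
  ret = ret.dtype.type(ret / rcount)
```

View pics/dock.png

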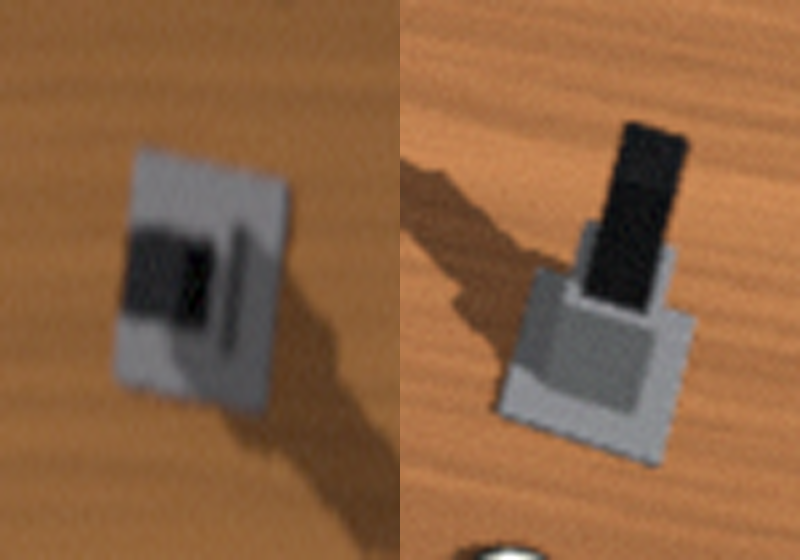

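Crop: the reader stands centrally in the dock, turned about -8.5° in both views. The yellow mask failed, so I redo the board plane and ring.

Run:
```python
from h import *
tiles=[];pts=[]
for n,poly,(u0,v0) in (('top',[(322,246),(418,254),(414,294),(318,284)],(362,262)),('scene',[(233,188),(330,213),(318,235),(222,206)],(280,217))):
    z=np.load(n+'.npz'); im,d=z['im'],z['d']; W=cloud(n,d)
    c=viewer.calibration(n); R,t,K=[np.array(c[k]) for k in('R','t','intrinsics')]; C=-R.T@t
    M=cv2.fillPoly(np.zeros((480,640),np.uint8),[np.array(poly)],1)>0
    P=W[M&(d>0)]; 
    for _ in range(6):
        m=P.mean(0); nr=np.linalg.svd(P-m,full_matrices=False)[2][2]; nr*=np.sign(nr[2]); r=(P-m)@nr; P=P[abs(r)<max(.003,2*r.std())]
    print(n,nr,'tilt',np.degrees(np.arccos(nr[2])),'az',np.degrees(np.arctan2(nr[1],nr[0])),len(P),r.std())
    h=cv2.cvtColor(im,cv2.COLOR_BGR2HSV); print(im[v0,u0],h[v0,u0])
    dark=255-im[...,2].astype(float); B=np.zeros_like(dark); B[v0-12:v0+13,u0-12:u0+13]=1; B*=M
    w=np.clip(dark-np.median(dark[B>0])-25,0,None)*B; v,u=np.nonzero(w); ww=w[v,u]
    uv=np.array([(u*ww).sum(),(v*ww).sum()])/ww.sum(); bb=np.array([(u.min()+u.max())/2,(v.min()+v.max())/2])
    for q in(uv,bb): ray=R.T@np.linalg.inv(K)@[*q,1]; print(' ring',q,C+ray*(((m-C)@nr)/(nr@ray)),len(u))
    tiles.append(cv2.resize(im[v0-25:v0+25,u0-25:u0+25],(400,400),interpolation=cv2.INTER_CUBIC))
cv2.imwrite('pics/ring.png',np.hstack(tiles))
```

```text
top [-0.27158241  0.04202973  0.96149701] tilt 15.951013466646401 az 171.2027712227326 3406 0.0028424156641959353
[ 17 152 186] [ 24 232 186]
 ring [362.65627633 262.33866891] [ 0.51633185 -0.16531022  0.08216483] 80
 ring [361.5 262. ] [ 0.51728192 -0.1621306   0.0822942 ] 80
scene [-0.27353528  0.04618745  0.9607524 ] tilt 16.1055273206373 az 170.41579976383923 2141 0.0014364304746557182
[ 74 195 235] [ 23 175 235]
 ring [279.44807751 216.14683621] [ 0.51502972 -0.1648573   0.08443606] 74
 ring [279.5 216. ] [ 0.51443363 -0.16487398  0.08426715] 74
```

View pics/ring.png

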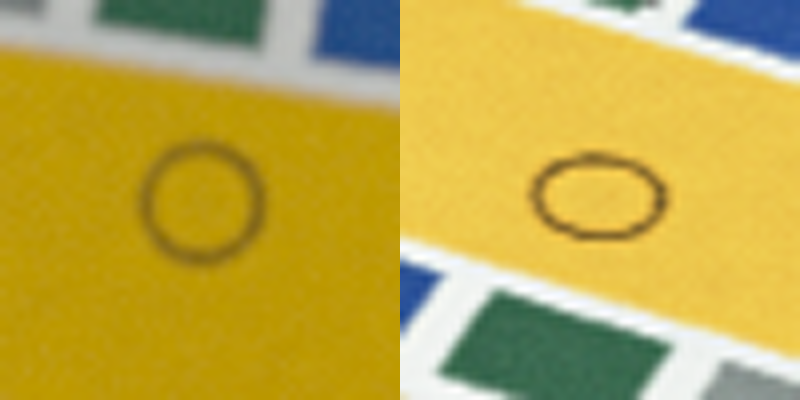

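The ring centre fits in both views, at crop points (203,203) and (599,196). Averaged, that is (0.516, -0.164, 0.0835), with a tilt of 16°. Now for the approach numbers.

```bash
cat >> h.py <<'E'
YAW=np.radians(-8.7)
N=np.array([-.2726,.0441,.961]); N/=np.linalg.norm(N); RING=np.array([.516,-.164,.0835]); TILE=np.array([.592,.1935,.018]); DOCK=np.array([.459,.2233,0])
def rot(n=np.array([0,0,1.]),yaw=YAW):
    z=-n; x=np.array([np.cos(yaw),np.sin(yaw),0]); x-=z*(x@z); x/=np.linalg.norm(x); return np.c_[x,np.cross(z,x),z]
def delta(p,R):
    s=robot.observe(); R0=Ro.from_rotvec(s['ee_rot']).as_matrix()
    print('t',s['time'],'pos',s['position'].round(4),'F',s['ft_force'].round(2),'gap',round(s['finger_gap'],3))
    print('  d',(R0.T@(np.array(p)-s['position'])*1000).round(1),Ro.from_matrix(R0.T@R).as_rotvec().round(4))
E
python3 - <<'E'
from h import *
delta([.36,-.2,.26],rot()); delta([.459,.2233,.24],rot())
E
```

```text
t 0.1 pos [ 0.1576 -0.5524  0.2137] F [0.45 0.32 0.29] gap 1.001
  d [ 291.3 -283.5  -45.7] [-0.0017  0.      0.4296]
t 0.1 pos [ 0.1576 -0.5524  0.2137] F [0.45 0.32 0.29] gap 1.001
  d [ 502.5 -663.4  -25. ] [-0.0017  0.      0.4296]
```

Call:
{"op": "servo_tool", "data": {
  "steps": [
    [[291, -284, -46, 0, 0, 0.43, 1], [291, -284, -46, 0, 0, 0.43, 1], [291, -284, -46, 0, 0, 0.43, 1], [291, -284, -46, 0, 0, 0.43, 1], [291, -284, -46, 0, 0, 0.43, 1], [291, -284, -46, 0, 0, 0.43, 1], [291, -284, -46, 0, 0, 0.43, 1], [291, -284, -46, 0, 0, 0.43, 1], [502, -663, -25, 0, 0, 0.43, 1], [502, -663, -25, 0, 0, 0.43, 1], [502, -663, -25, 0, 0, 0.43, 1], [502, -663, -25, 0, 0, 0.43, 1]]
  ]
}}

```text
time: 1.3
position: [0.4015, -0.0115, 0.2503]
ee_rot: [-3.131, 0.239, -0.0]
ft_force: [0.8, -0.6, 0.1]
finger_gap: 0.999
```

```bash
python3 -c "
from h import *
delta([.459,.2233,.24],rot());print(robot.observe()['joints'].round(2))"
```

```text
t 1.3 pos [ 0.4015 -0.0115  0.2503] F [ 0.81 -0.59  0.1 ] gap 0.999
  d [  21.1 -240.8   10.7] [-0.0016  0.     -0.0007]
[-0.33 -0.34  1.99  0.    1.49  1.39]
```

Call:
{"op": "servo_tool", "data": {
  "steps": [
    [[21, -241, 11, 0, 0, 0, 1], [21, -241, 11, 0, 0, 0, 1], [21, -241, 11, 0, 0, 0, 1], [21, -241, 11, 0, 0, 0, 1], [21, -241, 11, 0, 0, 0, 1], [21, -241, 11, 0, 0, 0, 1], [21, -241, 11, 0, 0, 0, 1], [21, -241, 11, 0, 0, 0, 1]]
  ]
}}

```text
time: 2.1
position: [0.4587, 0.2227, 0.2395]
ee_rot: [-3.131, 0.241, 0.001]
ft_force: [0.1, -0.7, -0.6]
finger_gap: 1.002
```

Run:
```python
from h import *
delta([.459,.2233,.0863],rot());print(robot.observe()['joints'].round(2))
im,d=snap('scene'); cv2.imwrite('pics/pre.png',cv2.resize(im[80:290,340:560],(640,610)[:2]))
cv2.imwrite('pics/pre.png',cv2.resize(im[100:280,360:560],(660,594),interpolation=cv2.INTER_CUBIC))
```

```text
t 2.1 pos [0.4587 0.2227 0.2395] F [ 0.09 -0.66 -0.6 ] gap 1.002
  d [  0.3  -0.5 153.2] [-0.001   0.0005 -0.0015]
[ 0.21 -0.03  1.74  0.    1.43  1.94]
```

View pics/pre.png

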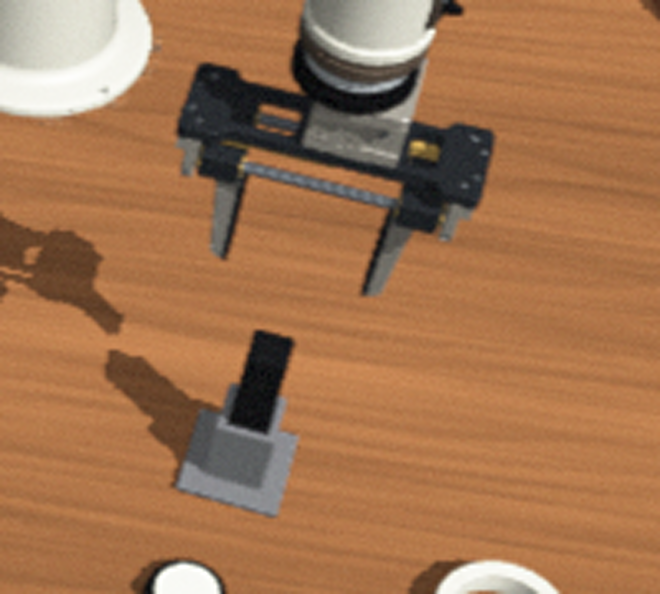

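The open jaws straddle the reader: tip midpoint (295,276) lies on the reader's axis line, and the jaws are parallel to its sides. Going down and gripping.

Call:
{"op": "servo_tool", "data": {
  "steps": [
    [[0, -0.5, 50, 0, 0, 0, 1], [0, -0.5, 90, 0, 0, 0, 1], [0, -0.5, 125, 0, 0, 0, 1], [0, -0.5, 145, 0, 0, 0, 1], [0, -0.5, 153, 0, 0, 0, 1], [0, -0.5, 153, 0, 0, 0, 1]]
  ]
}}

```text
time: 2.75
position: [0.4585, 0.2221, 0.0863]
ee_rot: [-3.131, 0.244, 0.002]
ft_force: [-0.5, 1.0, 0.6]
finger_gap: 1.0
```

Call:
{"op": "servo_tool", "data": {
  "steps": [
    [[0, 0, 0, 0, 0, 0, -1], [0, 0, 0, 0, 0, 0, -1], [0, 0, 0, 0, 0, 0, -1], [0, 0, 0, 0, 0, 0, -1], [0, 0, 0, 0, 0, 0, -1], [0, 0, 0, 0, 0, 0, -1], [0, 0, 0, 0, 0, 0, -1], [0, 0, 0, 0, 0, 0, -1], [0, 0, 0, 0, 0, 0, -1], [0, 0, 0, 0, 0, 0, -1]]
  ],
  "squeeze": 25
}}

```text
time: 3.75
position: [0.4585, 0.2221, 0.0862]
ee_rot: [-3.131, 0.244, 0.002]
ft_force: [-0.1, 0.6, 0.8]
finger_gap: 0.329
```

```bash
python3 -c "
from h import *
delta([.459,.2233,.0863],rot())"
```

```text
t 3.75 pos [0.4585 0.2221 0.0862] F [-0.13  0.58  0.77] gap 0.329
  d [ 0.4 -1.2 -0.1] [-0.0006  0.0015 -0.0038]
```

Call:
{"op": "servo_tool", "data": {
  "steps": [
    [[0, 0, -10, 0, 0, 0, -1], [0, 0, -25, 0, 0, 0, -1], [0, 0, -45, 0, 0, 0, -1], [0, 0, -65, 0, 0, 0, -1], [0, 0, -85, 0, 0, 0, -1], [0, 0, -100, 0, 0, 0, -1], [0, 0, -100, 0, 0, 0, -1], [0, 0, -100, 0, 0, 0, -1]]
  ]
}}

```text
time: 4.55
position: [0.4585, 0.222, 0.1862]
ee_rot: [-3.131, 0.244, 0.002]
ft_force: [0.2, 0.2, -1.5]
finger_gap: 0.329
```

Run:
```python
from h import *
delta([.592,.1935,.13],rot())
im,d=snap('scene'); cv2.imwrite('pics/lift.png',cv2.resize(im[100:300,360:560],(600,600),interpolation=cv2.INTER_CUBIC))
```

```text
t 4.55 pos [0.4585 0.222  0.1862] F [ 0.2   0.18 -1.5 ] gap 0.329
  d [136.4   7.5  56. ] [-0.0007  0.0013 -0.0038]
```

View pics/lift.png

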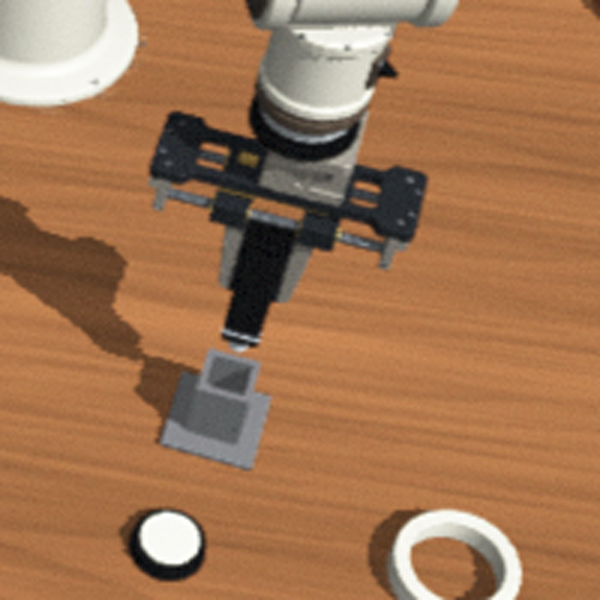

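The reader is held upright and clear of the dock, with its nose at crop (238,345), which is scene pixel (439,215).

Call:
{"op": "servo_tool", "data": {
  "steps": [
    [[45, 2.5, 0, 0, 0, 0, -1], [90, 5, 0, 0, 0, 0, -1], [125, 7, 25, 0, 0, 0, -1], [136, 7.5, 50, 0, 0, 0, -1], [136, 7.5, 71, 0, 0, 0, -1], [136, 7.5, 76, 0, 0, 0, -1], [136, 7.5, 76, 0, 0, 0, -1]]
  ]
}}

```text
time: 5.3
position: [0.5895, 0.1933, 0.1072]
ee_rot: [3.132, -0.244, -0.01]
ft_force: [0.4, 0.0, -0.2]
finger_gap: 0.322
```

Run:
```python
from h import *
print(proj('scene',np.array([.4585,.222,.112])))
delta([.592,.1935,.0872],rot()); p=robot.observe()['position']
print('nose px pred',proj('scene',p-[0,0,.0742]),proj('top',p-[0,0,.0742]))
im,d=snap('scene'); cv2.imwrite('pics/tile.png',cv2.resize(im[230:310,370:470],(750,600),interpolation=cv2.INTER_CUBIC))
```

```text
[438.70689335 215.04806422]
t 5.3 pos [0.5895 0.1933 0.1072] F [ 0.43  0.   -0.21] gap 0.322
  d [ 2.6 -0.6 20. ] [ 0.0009  0.0065 -0.0037]
nose px pred [417.39241104 275.19510094] [235.14540676 238.41905016]
```

View pics/tile.png

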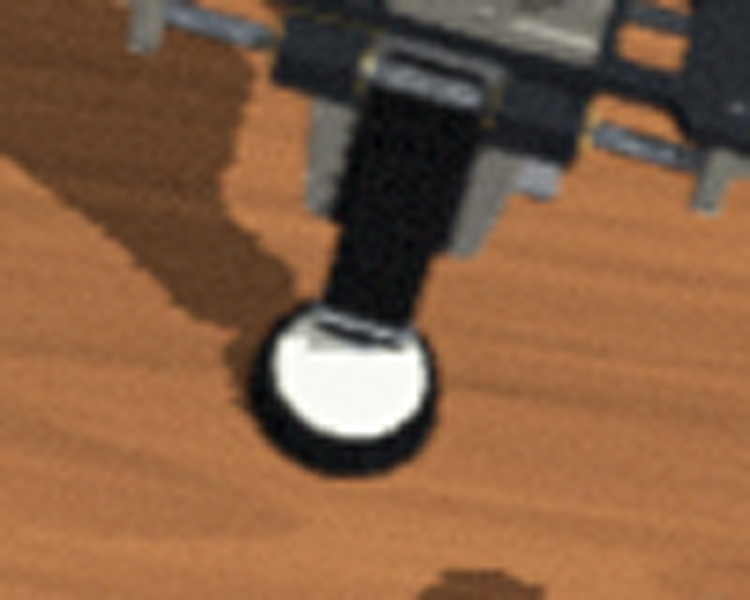

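The nose at crop (355,339) matches the prediction and is over the white disc, about 15 mm above it. Pressing gently.

Call:
{"op": "servo_tool", "data": {
  "steps": [
    [[2.5, -0.5, 8, 0, 0.006, -0.003, -1], [2.5, -0.5, 13, 0, 0.006, -0.003, -1], [2.5, -0.5, 16, 0, 0.006, -0.003, -1], [2.5, -0.5, 18, 0, 0.006, -0.003, -1], [2.5, -0.5, 19, 0, 0.006, -0.003, -1], [2.5, -0.5, 19, 0, 0.006, -0.003, -1], [2.5, -0.5, 19, 0, 0.006, -0.003, -1]]
  ]
}}

```text
time: 6.05
position: [0.5929, 0.1937, 0.0901]
ee_rot: [3.132, -0.239, 0.003]
ft_force: [-1.8, 0.1, 0.9]
finger_gap: 0.323
```

Run:
```python
from h import *
delta([.592,.1935,.0872],rot())
```

```text
t 6.05 pos [0.5929 0.1937 0.0901] F [-1.8   0.05  0.88] gap 0.323
  d [-0.9  0.4  2.9] [ 0.0001 -0.0021 -0.0005]
```

Call:
{"op": "servo_tool", "data": {
  "steps": [
    [[-0.5, 0.5, 1.5, 0, 0, 0, -1], [-0.5, 0.5, 3, 0, 0, 0, -1], [-0.5, 0.5, 3, 0, 0, 0, -1], [-0.5, 0.5, 3, 0, 0, 0, -1], [-0.5, 0.5, 3, 0, 0, 0, -1]]
  ]
}}

```text
time: 6.55
position: [0.5928, 0.1935, 0.0875]
ee_rot: [-3.132, 0.239, -0.005]
ft_force: [1.3, 1.6, 1.7]
finger_gap: 0.323
```

Run:
```python
from h import *
for i in range(4):
    delta([.592,.1935,.0872],rot()); viewer.capture('top')
```

```text
t 6.55 pos [0.5928 0.1935 0.0875] F [1.31 1.63 1.69] gap 0.323
  d [-0.8  0.1  0.3] [-0.0005 -0.0032 -0.0005]
t 6.6 pos [0.5928 0.1934 0.0874] F [0.43 0.85 2.24] gap 0.329
  d [-0.8  0.1  0.2] [-0.0003 -0.0031 -0.0005]
t 6.65 pos [0.5928 0.1934 0.0874] F [0.04 1.83 1.67] gap 0.322
  d [-0.8  0.   0.2] [-0.0003 -0.0032 -0.0006]
t 6.7 pos [0.5928 0.1934 0.0874] F [1.59 1.63 0.43] gap 0.325
  d [-0.8  0.   0.2] [-0.0002 -0.0031 -0.0005]
```

Call:
{"op": "servo_tool", "data": {
  "steps": [
    [[0, 0, 0, 0, 0, 0, -1], [0, 0, 0, 0, 0, 0, -1], [0, 0, 0, 0, 0, 0, -1], [0, 0, 0, 0, 0, 0, -1], [0, 0, 0, 0, 0, 0, -1], [0, 0, 0, 0, 0, 0, -1], [0, 0, 0, 0, 0, 0, -1], [0, 0, 0, 0, 0, 0, -1], [0, 0, 0, 0, 0, 0, -1], [0, 0, 0, 0, 0, 0, -1]]
  ]
}}

```text
time: 7.75
position: [0.5928, 0.1934, 0.0874]
ee_rot: [3.132, -0.239, 0.005]
ft_force: [0.0, 2.2, 2.2]
finger_gap: 0.323
```

Run:
```python
from h import *
F=[]
for i in range(12): viewer.capture('top'); F.append(robot.observe()['ft_force'])
print(np.mean(F,0),np.std(F,0)); s=robot.observe(); print(s['time'],s['position'])
im,d=snap('scene'); cv2.imwrite('pics/press.png',cv2.resize(im[230:310,370:470],(750,600),interpolation=cv2.INTER_CUBIC))
```

```text
[0.50896779 1.63218614 1.66679893] [0.35828141 0.25097509 0.40017672]
8.35 [0.59280507 0.19332583 0.08738149]
```

View pics/press.png

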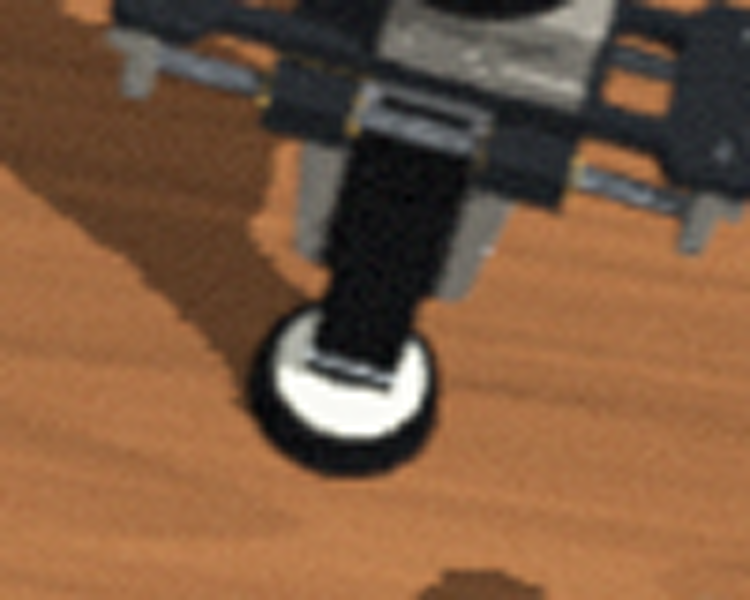

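On the tile: measured Fz 1.67 N plus about 1.5 N weight gives about 3.2 N, close to half-way, and the nose is within the disc at crop (350,385). It has been held for over 1.5 s, so I lift off and move to the board.

Call:
{"op": "servo_tool", "data": {
  "steps": [
    [[0, 0, -5, 0, 0, 0, -1], [0, 0, -20, 0, 0, 0, -1], [0, 0, -60, 0, 0, 0, -1], [0, 0, -105, 0, 0, 0, -1], [0, 0, -150, 0, 0, 0, -1], [0, 0, -150, 0, 0, 0, -1]]
  ]
}}

```text
time: 9.0
position: [0.596, 0.1936, 0.2468]
ee_rot: [-3.13, 0.239, -0.027]
ft_force: [0.3, 0.3, -1.3]
finger_gap: 0.328
```

Run:
```python
from h import *
p=RING+N*(.0742+.040); print(p); delta([p[0]+.02,p[1],.24],rot()); delta(p,rot(N))
```

```text
[ 0.4848656  -0.15896322  0.19325846]
t 9.0 pos [0.596  0.1936 0.2468] F [ 0.32  0.28 -1.33] gap 0.328
  d [-36.7 362.3   4.9] [-0.0033 -0.0168 -0.0005]
t 9.0 pos [0.596  0.1936 0.2468] F [ 0.32  0.28 -1.33] gap 0.328
  d [-57.2 365.5  51.3] [-0.0057  0.263  -0.0013]
```

Call:
{"op": "servo_tool", "data": {
  "steps": [
    [[-8, 45, 0, 0, 0, 0, -1], [-15, 90, 0, 0, 0.03, 0, -1], [-23, 135, 0, 0, 0.07, 0, -1], [-30, 180, 0, 0, 0.12, 0, -1], [-38, 225, 2, 0, 0.17, 0, -1], [-45, 270, 4, 0, 0.22, 0, -1], [-53, 315, 5, -0.005, 0.263, 0, -1], [-57, 350, 5, -0.005, 0.263, 0, -1], [-57, 365, 15, -0.005, 0.263, 0, -1], [-57, 365, 35, -0.005, 0.263, 0, -1], [-57, 365, 51, -0.005, 0.263, 0, -1], [-57, 365, 51, -0.005, 0.263, 0, -1]]
  ]
}}

```text
time: 10.2
position: [0.4827, -0.1573, 0.1901]
ee_rot: [3.084, -0.237, 0.424]
ft_force: [-0.3, -0.4, -1.9]
finger_gap: 0.325
```

Run:
```python
from h import *
delta(RING+N*(.0742+.040),rot(N)); delta(RING+N*(.0742+.003),rot(N))
s=robot.observe(); z=Ro.from_rotvec(s['ee_rot']).as_matrix()[:,2]; tip=s['position']+z*.0742; print('tip',tip,proj('scene',tip),proj('scene',RING))
F=[]
for i in range(8): im,d=snap('scene'); F.append(robot.observe()['ft_force'])
print('F free',np.mean(F,0)); cv2.imwrite('pics/board.png',cv2.resize(im[150:250,220:345],(750,600),interpolation=cv2.INTER_CUBIC))
```

```text
t 10.2 pos [ 0.4827 -0.1573  0.1901] F [-0.32 -0.38 -1.92] gap 0.325
  d [ 3.2  1.3 -2.4] [-0.0031  0.0069 -0.0026]
t 10.2 pos [ 0.4827 -0.1573  0.1901] F [-0.32 -0.38 -1.92] gap 0.325
  d [ 3.4  1.4 34.6] [-0.0031  0.0069 -0.0026]
tip [ 0.50247039 -0.16029342  0.11863119] [281.61719257 204.0151773 ] [279.71529133 216.72923018]
F free [-0.03412227  0.00410791 -1.15013712]
```

View pics/board.png

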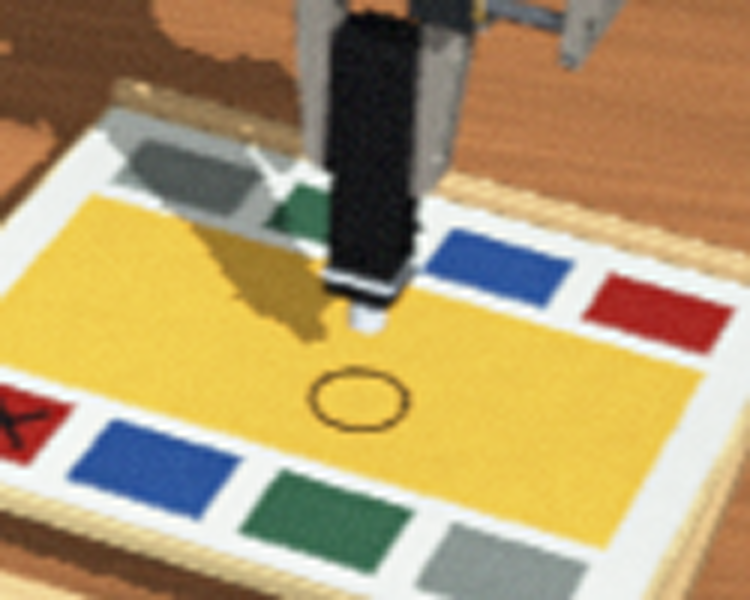

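The nose at crop (368,325) matches the predicted tip, and the ring is at (359,400). Closing in along the board normal.

Call:
{"op": "servo_tool", "data": {
  "steps": [
    [[3.4, 1.4, 8, -0.003, 0.007, -0.003, -1], [3.4, 1.4, 18, -0.003, 0.007, -0.003, -1], [3.4, 1.4, 26, -0.003, 0.007, -0.003, -1], [3.4, 1.4, 31, -0.003, 0.007, -0.003, -1], [3.4, 1.4, 31, -0.003, 0.007, -0.003, -1], [3.4, 1.4, 31, -0.003, 0.007, -0.003, -1]]
  ]
}}

```text
time: 11.2
position: [0.497, -0.1618, 0.1654]
ee_rot: [3.074, -0.231, 0.444]
ft_force: [1.4, 0.1, -1.0]
finger_gap: 0.327
```

```bash
cat > chk.py <<'E'
from h import *
F=[]
for i in range(8): im,d=snap('scene'); F.append(robot.observe()['ft_force'])
F=np.mean(F,0); print('F',F.round(2),'normal push',N@(F-[0,0,-1.15]))
delta(RING+N*(.0742-.005),rot(N))
E
python3 chk.py
```

```text
F [ 0.17 -0.03 -1.27] normal push -0.15988723241535305
t 11.6 pos [ 0.4971 -0.162   0.1658] F [-0.67  0.3  -1.6 ] gap 0.327
  d [-4.6 -1.1 15.1] [ 0.0033 -0.0085  0.0021]
```

Call:
{"op": "servo_tool", "data": {
  "steps": [
    [[-4.6, -1, 3, 0.003, -0.008, 0.002, -1], [-4.6, -1, 6, 0.003, -0.008, 0.002, -1], [-4.6, -1, 6, 0.003, -0.008, 0.002, -1], [-4.6, -1, 6, 0.003, -0.008, 0.002, -1]]
  ]
}}

```text
time: 12.0
position: [0.4945, -0.1605, 0.1585]
ee_rot: [3.079, -0.234, 0.433]
ft_force: [-0.4, 0.3, -1.5]
finger_gap: 0.326
```

```bash
python3 chk.py
```

```text
F [ 0.05 -0.06 -1.12] normal push 0.01407208463498981
t 12.4 pos [ 0.4946 -0.1606  0.1588] F [ 0.03 -0.73 -1.62] gap 0.322
  d [-0.  -0.1  9.2] [ 0.0003 -0.0006  0.0001]
```

Aligned, with the nose about 4 mm off the face. Pressing in small steps.

Call:
{"op": "servo_tool", "data": {
  "steps": [
    [[0, 0, 2, 0, 0, 0, -1], [0, 0, 4, 0, 0, 0, -1], [0, 0, 5.5, 0, 0, 0, -1], [0, 0, 6.5, 0, 0, 0, -1], [0, 0, 6.5, 0, 0, 0, -1], [0, 0, 6.5, 0, 0, 0, -1]]
  ]
}}

```text
time: 13.0
position: [0.4964, -0.1609, 0.1527]
ee_rot: [3.078, -0.233, 0.434]
ft_force: [-0.9, 0.6, 1.1]
finger_gap: 0.319
```

```bash
python3 chk.py
```

```text
F [-0.81  0.45  0.71] normal push 2.0335900159565345
t 13.4 pos [ 0.4964 -0.161   0.1526] F [-0.3   0.32  0.45] gap 0.325
  d [-0.  -0.1  2.7] [ 0.0004 -0.0007  0.0001]
```

Call:
{"op": "servo_tool", "data": {
  "steps": [
    [[0, 0, 1, 0, 0, 0, -1], [0, 0, 2, 0, 0, 0, -1], [0, 0, 3, 0, 0, 0, -1], [0, 0, 3, 0, 0, 0, -1], [0, 0, 3, 0, 0, 0, -1], [0, 0, 3, 0, 0, 0, -1]]
  ]
}}

```text
time: 14.0
position: [0.4973, -0.1611, 0.1498]
ee_rot: [3.078, -0.233, 0.434]
ft_force: [-1.0, 0.5, 1.7]
finger_gap: 0.325
```

```bash
python3 chk.py
python3 - <<'E'
from h import *
a=np.load('scene.npz')['im'][170:250,220:345]; im,d=snap('top'); b=im[235:290,330:395]
cv2.imwrite('pics/end.png',np.hstack([cv2.resize(a,(400,256)),cv2.resize(b,(303,256))]))
E
```

```text
F [-1.16  0.37  1.33] normal push 2.7142809639147587
t 14.4 pos [ 0.4972 -0.1611  0.1497] F [-1.51 -0.14  1.55] gap 0.326
  d [-0.  -0.1 -0.3] [ 0.0003 -0.0007  0.0001]
```

View pics/end.png

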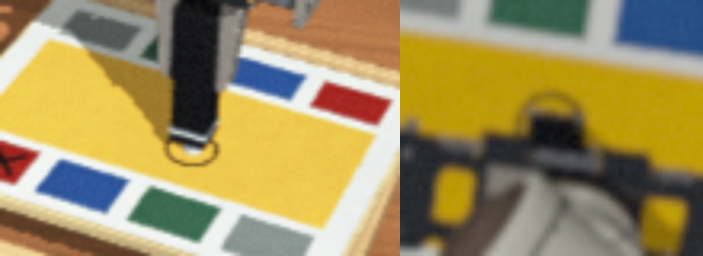

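The nose is at crop (190,150) and the ring centre at (191,150). The push is about 2.7 N, or roughly 4–5 mm in, and the arm is still. Handing in.

```bash
python3 -c "
from rig import robot
print(robot.job_done(), robot.observe()['time'])"
```

```text
the job is handed in; nothing more can be done
the job is handed in; nothing more can be done
```

I took the reader out of its dock and calibrated it on the white tile. It is now gripped with its nose pressed inside the ring on the test board, and I handed the job in at about 14.5 s. No verdict was reported.

- **Tile:** I held it upright with an estimated push of about 3.2 N, close to half-way in, for roughly 1.8 s. The nose was within about 1 mm of the measured tile centre.
- **Board:** On the last check the push was 2.7 N, which is about 4 mm in by the spring figures; the tool position suggests about 5 mm. The tip sits within about 1–2 mm of the measured ring centre, and the tilt was within 0.001 rad of the fitted normal. The arm was still.
- **Disagreements:** The two cameras differed by about 2–3 mm on the ring position, so I averaged them. The force readings are noisy, by about 0.4 N. One approach move overshot by about 5 mm clear of the board, and I corrected it before touching.
- **Other objects:** I planned the moves to stay clear of the pot, jar, tape and knife, and no force reading suggested a bump. I did not re-measure their positions at the end.

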